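# Hold a board carrier in the inspection chamber

### The arm

A 7-joint arm with a two-finger parallel gripper is mounted at the origin on the work surface. World frame = base frame: x ahead of the robot, y to its left, z up, the work surface at z = 0. Lengths are in m, angles in rad, forces in N, time in s.
With the tool pointing down it reaches from about 0.425 to 0.925 m from the base axis. Payload 6.8 kg.
Tool frame: the origin (TCP) lies at the very end of the fingers, on their centre line; the grasp point (between the pads) lies 19 mm behind it; z points along the fingers, y is the direction in which the jaws open and shut (so a half turn about z gives the same grasp; the last joint's range is limited). The gripper opens to 88 mm and grips with 3 to 60 N. Pads are 20 mm wide; open, the fingers measure 115 mm over their backs; the gripper's body (75 mm by 178 mm) begins 61 mm behind the grasp point.
Start: joints at [1.059, 0.477, 0.022, 1.555, -0.011, 1.109, -0.083], TCP at [0.265, -0.621, 0.223] pointing down, gripper open.
Joint ranges: [-2.96, 2.96], [-0.34, 2.1], [-1.41, 1.46], [0.24, 2.44], [-1.37, 4.51], [0.17, 1.92], [-2.96, 2.96]. Speed limits (rad/s): [2.39, 2.39, 3.14, 3.14, 3.14, 3.14, 3.14].

### API

Orientations are given as a 3x3 rotation matrix whose columns are the frame's x, y, z axes.
In Python, from workcell import * gives the robot as it stands.
- The arm moves only by the shell command python3 -m jog 'ROWS' [FORCE]. ROWS is JSON, a list that holds one entry, the list of rows, each a list of 5 numbers: the shift along the tool's x, y, z as a fraction of full scale, then the turn about the tool's z as a fraction of full scale, then the opening, from 0 (shut) to 1 (fully open). In form: [[[dx, dy, dz, yaw, claw], ...]]. A call has 1 to 10 rows; each row shifts and turns the commanded pose from where the row before left it, along the tool's axes as they then stand; what a row does not reach is not made up. Full scale, the value 1, is 250 mm for a shift and 90 degrees for a turn. A row lasts 1/10 s, in which the tool goes at most 50 mm and 8.59 degrees, less where a joint would pass 70% of its speed; a pose out of reach is approached as far as the arm can. A call with a number of a shift or a turn outside -1 to 1 is refused whole. A call with a gripper value outside its range is refused whole. The fingers move at their own pace and stop on an object; FORCE is the grip in N (left out, the last holds). Time passes only in rows, so rows that do not move let the fingers close. It gives the time, the measured TCP pose, the force and the opening at its end, in the units of the state.
- get_state(): the state, without advancing time (a new reading comes with each control period).
- capture(name): name is "scene" or "top" or "wrist"; returns the picture (420x560x3 uint8, red, green, blue); there is no depth.
- camera_params(name): a dict with "intrinsics" (3x3 intrinsics, pixels), "pose" (4x4, takes a point from camera to world coordinates). Camera axes: x right, y up, looking along -z (the intrinsics and any distortion apply to the point x, -y, -z); pixel columns grow to the right and rows downward; lengths in m; the calibration is good to about 2 mm. The wrist camera is an equidistant fisheye: a pixel r from the principal point sees the ray r / f radians off the axis. A picture is of the moment at which its call begins: read the wrist's pose just before it. camera_params takes no time and is no camera call; for the wrist camera it gives the pose at the moment of the call.
- job_done(): hands the job in, once; it reports no verdict.
The state is a dict: "time": time; "qpos": joint angles; "dq": joint speeds; "effort": joint torques, N m; "eef_pos": TCP position; "tool_rot": TCP orientation; "ft_force": force on the tool from outside, world axes, zero at the start; "moment": the same for the moment, N m; "gripper_width": opening from 0.0 (shut) to 1.0 (fully open).
Only numpy, scipy, OpenCV 4.12 (cv2) and the standard library are available. Lean on these libraries where they do the work, as an engineer would, in place of code of your own. Each camera call takes 0.05 s, during which the arm holds its last target.

### The job

Open the slot on top of the white inspection chamber by drawing the red blanking pin up out of its bore and parking it in the notch of the aluminium bracket on the chamber's side, hanging by its red collar. Then take the orange-handled board carrier from the rack, pass it nose first down through the slot until its yellow band is at the slot's mouth, and finish while still holding it there for the camera: upright, still, gripped and not forced against the slot. Leave the blue-handled carrier, the bottle and the screwdriver where they are.

Things in the scene. Friction and masses are not known exactly. Their poses are not given: they have to be found in the camera images.
- slot_mouth (a point): centre of the slot's mouth in the level grey top of the fixed white inspection chamber (130 x, 150 y, 110 mm high). x crosses the slot, y runs along it, z up. Slot 8 mm (x) by 48 mm (y) through a 12 mm top, 1.5 mm chamfer, black line along each long side; empty to 104 mm below the top. A camera tube juts from the -x side, below the top.
- bore_mouth (a point): centre of the mouth of the pin's round bore (10 mm) in the chamber's top, 17 mm from the slot's centre on its -x side; same axes as slot_mouth.
- notch (a point): place for the pin's axis in the parking notch, at the height of the bracket's top, flush with the chamber's top. The aluminium bracket (12 mm thick, 40 mm out, 50 mm wide) is on the chamber's +x side, this point 85 mm from the slot's centre. Notch 12 mm wide (y), runs 6 mm inward (-x) of this point, open outward (+x) and below. Axes as slot_mouth.
- pin_knob (a point): grip point on the axis of the loose upright blanking pin (60 g): steel shank 8 mm dia., 40 mm long; red collar 44 mm dia., 5 mm thick; red knob 16 mm dia., 40 mm tall. Point is 13 mm below the knob's top, 27 mm above the collar's top, 32 mm above its underside, 72 mm above the tip. At the start the shank is in the bore, the collar on the chamber's top, covering the slot's middle.
- pin_collar (a point): centre of the underside of the pin's collar, which rests on the surface when the pin is in the bore or in the notch; z is along the pin, up.
- carrier_grip (a point): centre of the orange handle of the loose upright carrier (80 to 170 g). Handle 14 (its x) by 30 (y) by 40 mm (z). Under it a blade 6 (x) by 46 mm (y) reaches 80 mm down; its nose is 100 mm below this point, the lowest 6 mm only 3.5 by 42 mm. Green board low on the blade, yellow band above it. Either way round will do. Starts in either socket of the rack.
- carrier_band (a point): centre of the yellow band (12 mm tall) around the carrier's blade, 50 mm below carrier_grip and 50 mm above the nose; same axes.
- rack: fixed grey rack, 80 mm (x) by 180 mm (y) by 40 mm high, origin at the centre of its underside. It has two sockets 30 mm deep, 48 mm to each side of its middle along y, each 10 by 50 mm, for a carrier with its x axis along the rack's x.
- spare_grip (a point): centre of the blue handle of a spare carrier, in the other socket of the rack; same shape as the orange one. To be left alone.
- bottle_mid (a point): middle of a loose white bottle, 48 mm diameter, 110 mm tall. To be left alone.
- driver_mid (a point): middle of a loose screwdriver of 170 mm lying on the table, green handle. To be left alone.
Things that resemble listed ones, but are neither listed nor needed, are in the scene too. There is more than one size of the part that bears pin_knob; the job needs the larger.

How it is judged:
On the way:
1. the blanking pin hangs by its collar in the parking notch, upright and let go (horizontal distance between pin_collar and notch below 0.012 m and z of pin_collar in the frame of notch between -0.003 and 0.003 m and angle between pin_collar's own z axis and vertical below 0.12 rad and contact force between pin and the fingers below 0.1 N), for 0.3 s.
At the end, for the whole second after the job is handed in: Pin let go in the notch: axis within 12 mm, collar within 3 mm of the bracket top, tilt < 0.12 rad. Carrier gripped (> 3 N), still, within 0.1 rad of upright and of the slot, band within 8 mm of the mouth's height, 4 mm of its centre, < 15 N on the chamber. Bystanders moved < 20 mm (all of step 1 and z of carrier_band in the frame of slot_mouth between -0.008 and 0.008 m and horizontal distance between carrier_band and slot_mouth below 0.004 m and angle between carrier_grip's own z axis and vertical below 0.1 rad and angle between the y axis of carrier_grip and the y axis of slot_mouth, either way round below 0.1 rad and contact force between carrier and the fingers above 3 N and contact force between carrier and chamber below 15 N and linear speed of carrier below 0.02 m/s and distance of each of spare_grip, bottle_mid, driver_mid from where it was at the start of the episode below 0.02 m); the arm keeps its last pose, push and grip.
It fails at once if the spare carrier, the bottle or the screwdriver is disturbed by more than 20 mm (distance of any of spare_grip, bottle_mid, driver_mid from where it was at the start of the episode above 0.02 m).
It also fails if it takes over 61 s, if anything falls off the work surface, if the arm or the gripper's body presses on something with over 40 N, if the wrist force passes 120 N, or if a joint passes its speed limit or range.

## Working session

There is one attempt and no reset: what is moved stays moved. The work goes in short steps, Python scripts to look and compute and a shell command to move; the robot and the scene stay as the last step left them, time stands still between calls to the robot, and variables do not carry over. Pictures are saved under pics/ and viewed, and the job is handed in when it is done.

```bash
mkdir -p pics; ls; python3 - <<'E'
from workcell import *
import cv2,numpy as np
s=get_state();print(s)
for n in("scene","top","wrist"):
    p=camera_params(n);print(n,p)
    cv2.imwrite(f"pics/{n}0.png",capture(n)[:,:,::-1])
E
```

```text
pics
{'time': 0.0, 'qpos': array([ 1.05891862,  0.47780344,  0.02234604,  1.55641295, -0.01149417,
        1.1092901 , -0.08310056]), 'dq': array([ 0.00147902, -0.00083033,  0.00113449,  0.00047823,  0.00044737,
        0.00065881, -0.0016299 ]), 'effort': array([ 2.26067091e-04, -5.82853854e+01,  1.53490305e+00, -2.72605473e+01,
       -5.42859966e-02,  1.71066995e-02,  1.95048333e-04]), 'eef_pos': array([ 0.26495655, -0.62018909,  0.22169586]), 'tool_rot': array([[ 9.19576014e-01,  3.92911272e-01, -8.28537463e-04],
       [ 3.92912120e-01, -9.19574665e-01,  1.58166704e-03],
       [-1.40447252e-04, -1.78000548e-03, -9.99998406e-01]]), 'ft_force': array([ 0.80315565, -0.01924223,  0.56532605]), 'moment': array([ 0.01881469,  0.0285824 , -0.00883248]), 'gripper_width': 0.9999254575287506}
scene {'intrinsics': array([[407.75552085,   0.        , 282.9340277 ],
       [  0.        , 407.75552085, 207.22738776],
       [  0.        ,   0.        ,   1.        ]]), 'pose': array([[ 0.75502275, -0.32760306,  0.56799373,  1.0674909 ],
       [ 0.6555622 ,  0.3948164 , -0.64370661, -0.47704
[... 287 characters left out ...]
  1.        ]]), 'pose': array([[-0.02588545,  0.984305  , -0.17456692,  0.44835815],
       [-0.99958635, -0.02767505, -0.00782474,  0.01671863],
       [-0.01253308,  0.17429216,  0.98461422,  1.0705715 ],
       [ 0.        ,  0.        ,  0.        ,  1.        ]])}
wrist {'intrinsics': array([[325.1922621 ,   0.        , 281.59192119],
       [  0.        , 325.1922621 , 209.01893665],
       [  0.        ,   0.        ,   1.        ]]), 'pose': array([[ 0.392832  ,  0.87722247,  0.27597783,  0.3394972 ],
       [-0.91960554,  0.37568437,  0.11483427, -0.58793346],
       [-0.00294535, -0.29890132,  0.95427948,  0.38385992],
       [ 0.        ,  0.        ,  0.        ,  1.        ]])}
```

View pics/scene0.png

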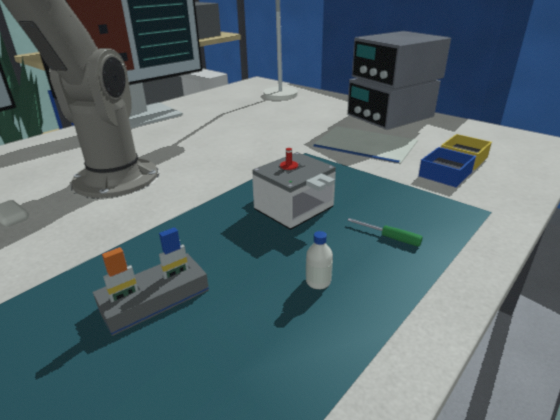

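View pics/top0.png

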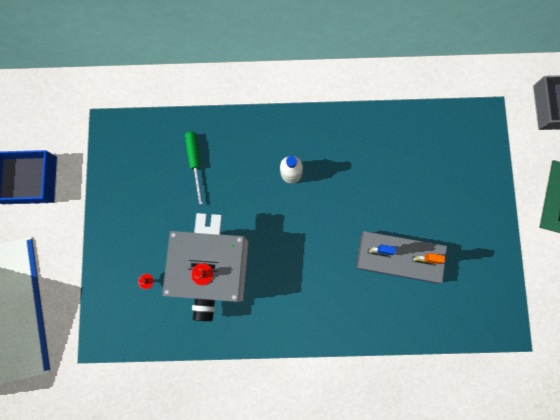

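View pics/wrist0.png

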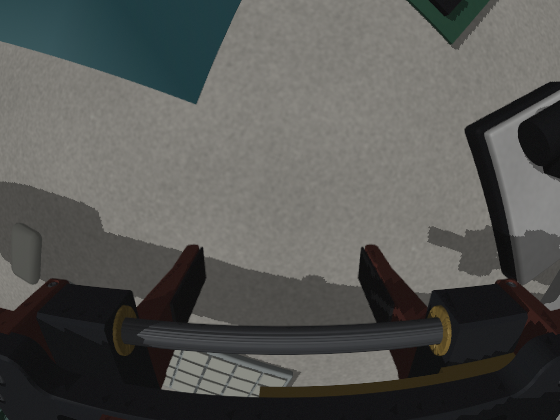

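The scene view shows the chamber with the red pin, the rack (orange left, blue right), the bottle and the screwdriver. In the top view the chamber is at about (205,265), its bracket at (208,223), the rack at (403,257), and a smaller decoy pin at (146,281). I'll zoom in next.

```bash
cat > h.py <<'E'
import numpy as np,cv2
from workcell import *
def ray(n,px,P=None):
    p=P or camera_params(n);K=p["intrinsics"];T=p["pose"]
    a=(px[0]-K[0,2])/K[0,0];b=(px[1]-K[1,2])/K[1,1]
    if n=="wrist":
        r=np.hypot(a,b);s=np.sin(r)/r if r>1e-9 else 1
        d=np.array([a*s,-b*s,-np.cos(r)])
    else: d=np.array([a,-b,-1.])
    return T[:3,3],T[:3,:3]@(d/np.linalg.norm(d))
def onplane(n,px,z,P=None):
    o,d=ray(n,px,P);return o+d*(z-o[2])/d[2]
def proj(n,X,P=None):
    p=P or camera_params(n);K=p["intrinsics"];T=p["pose"]
    c=T[:3,:3].T@(np.asarray(X)-T[:3,3]);x,y,z=c[0],-c[1],-c[2]
    if n=="wrist":
        r=np.hypot(x,y);t=np.arctan2(r,z);k=t/r;return np.array([K[0,0]*x*k+K[0,2],K[1,1]*y*k+K[1,2]])
    return np.array([K[0,0]*x/z+K[0,2],K[1,1]*y/z+K[1,2]])
E
python3 - <<'E'
import cv2
im=cv2.imread("pics/top0.png")
a=cv2.resize(im[200:330,130:270],None,fx=5,fy=5,interpolation=cv2.INTER_CUBIC)[:600]
cv2.imwrite("pics/t_ch.png",a)
b=cv2.resize(im[220:300,345:460],None,fx=6,fy=6,interpolation=cv2.INTER_CUBIC)
cv2.imwrite("pics/t_rk.png",b)
im=cv2.imread("pics/scene0.png")
cv2.imwrite("pics/s_ch.png",cv2.resize(im[135:235,240:350],None,fx=6,fy=6,interpolation=cv2.INTER_CUBIC))
cv2.imwrite("pics/s_rk.png",cv2.resize(im[225:330,85:215],None,fx=5.5,fy=5.5,interpolation=cv2.INTER_CUBIC))
E
```

```text
(no output)
```

View pics/t_ch.png

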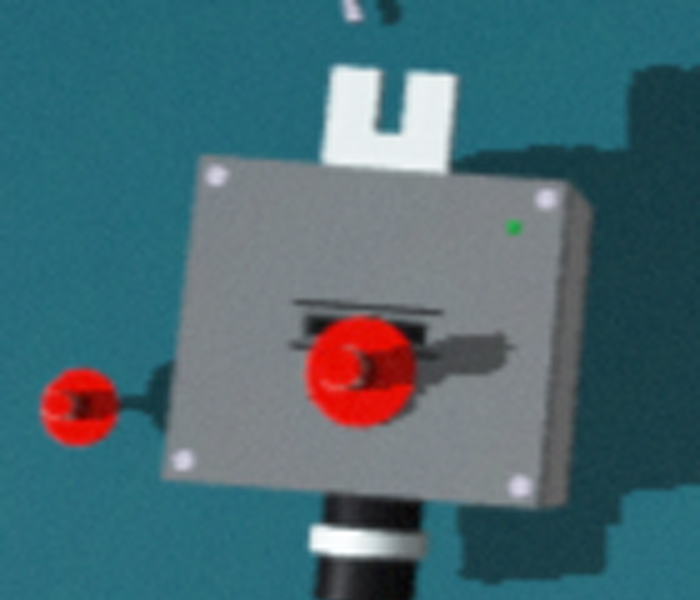

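View pics/t_rk.png

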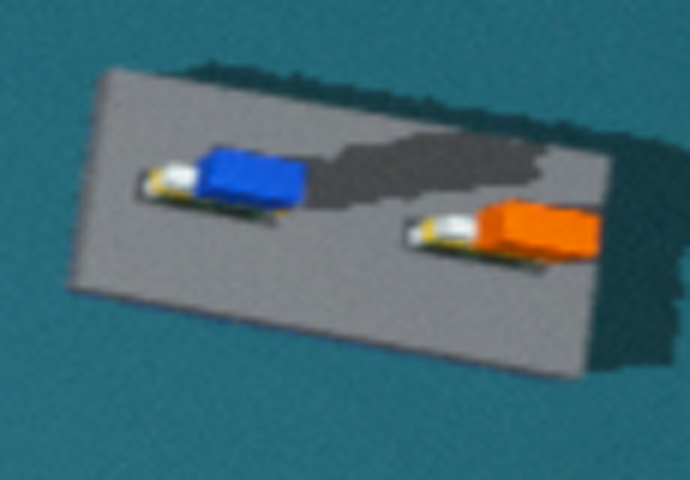

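View pics/s_ch.png

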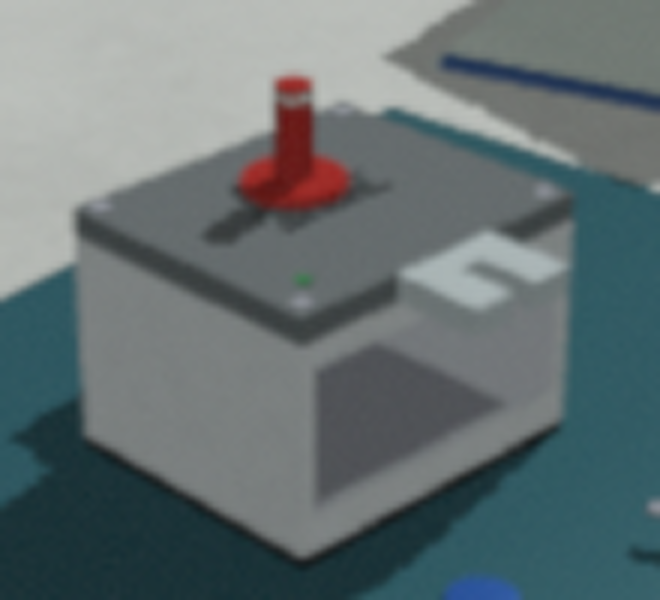

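View pics/s_rk.png

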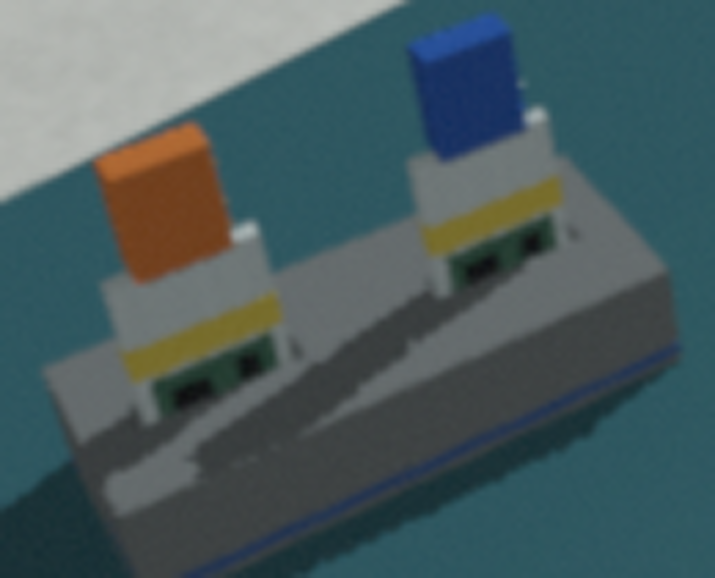

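The top crop shows the lid screws at (216,176), (547,199), (183,461) and (520,486), with the slot lines centred on (366,329), which is the lid's centre. The pin collar is at (361,372) and the notch opens upward (+x) at (390,100). In the rack crop, the orange handle (540,230) is in the -y socket.

```bash
python3 - <<'E'
from h import *
def c(p,f,ox,oy): return ((p[0]+.5)/f-.5+ox,(p[1]+.5)/f-.5+oy)
T=lambda p:c(p,5,130,200); R=lambda p:c(p,6,345,220)
scr=np.array([onplane("top",T(p),.11) for p in[(216,176),(547,199),(183,461),(520,486)]])
print("screw mean",scr.mean(0)); S=scr
print("dist y",np.linalg.norm(S[0]-S[1]),np.linalg.norm(S[2]-S[3]),"x",np.linalg.norm(S[0]-S[2]),np.linalg.norm(S[1]-S[3]))
vy=S[0]-S[1]+S[2]-S[3]; vx=S[0]-S[2]+S[1]-S[3]
print("yaw",np.arctan2(-vy[0],vy[1]),np.arctan2(vx[1],vx[0]))
cor=np.array([onplane("top",T(p),.11) for p in[(203,155),(568,182),(540,507),(162,480)]]);print("corners mean",cor.mean(0),np.linalg.norm(cor[0]-cor[1]),np.linalg.norm(cor[0]-cor[3]))
sl=[onplane("top",T(p),.11) for p in[(295,301),(442,313),(290,345),(438,357)]];print("slot lines mean",np.mean(sl,0))
for p in[(378,131),(404,133),(380,70),(407,73)]: print("notch",onplane("top",T(p),.11))
# masks
im=cv2.imread("pics/top0.png").astype(int);b,g,r=im[...,0],im[...,1],im[...,2]
m=((r>180)&(g<60)&(b<60)).astype(np.uint8);n,l,st,ce=cv2.connectedComponentsWithStats(m)
print(st[1:],ce[1:])
print("collar",onplane("top",T((361,372)),.115))
rc=np.array([onplane("top",R(p),.04) for p in[(110,68),(610,155),(583,377),(70,290)]]);print("rack",rc.round(4),rc.mean(0))
d=rc[0]-rc[1]+rc[3]-rc[2];e=rc[0]-rc[3]+rc[1]-rc[2];print(np.linalg.norm(rc[0]-rc[1]),np.linalg.norm(rc[0]-rc[3]),"yaw",np.arctan2(-d[0],d[1]),np.arctan2(e[1],e[0]))
y=np.arctan2(-d[0],d[1]);o=rc.mean(0)-.048*np.array([-np.sin(y),np.cos(y),0]);print("orange xy",o, "proj z.13",proj("scene",[o[0],o[1],.13]), proj("scene",[o[0],o[1],.11]),proj("top",[o[0],o[1],.13]))
E
```

```text
screw mean [0.50611905 0.19727353 0.11      ]
dist y 0.1345704002748164 0.13428354476989074 x 0.11384244953603931 0.11406707352940094
yaw -0.09753791649609728 -0.10053057640152503
corners mean [0.50607438 0.19658209 0.11      ] 0.14866243264045623 0.12994670587981408
slot lines mean [0.50613966 0.19734194 0.11      ]
notch [0.58586195 0.19295447 0.11      ]
notch [0.584752   0.18239174 0.11      ]
notch [0.61091459 0.19224523 0.11      ]
notch [0.60936841 0.18122643 0.11      ]
[[192 264  20  21 263]
 [139 274  14  15 110]] [[200.11787072 274.19391635]
 [144.73636364 281.14545455]]
collar [0.48892283 0.19837719 0.115     ]
rack [[ 0.5753 -0.1359  0.04  ]
 [ 0.5391 -0.3126  0.04  ]
 [ 0.461  -0.2966  0.04  ]
 [ 0.4963 -0.1175  0.04  ]] [ 0.51790896 -0.21565268  0.04      ]
0.18042823236903227 0.08112371293391263 yaw -0.19816747839901086 -0.21580331800105065
orange xy [ 0.50845906 -0.26271328  0.04      ] proj z.13 [111.68717499 251.23115516] [114.4793142  261.03243725] [436.34882258 257.32362554]
```

Measured positions: slot at (0.506,0.197) with yaw −0.099, bore at (0.489,0.199), notch at (0.591,0.189), orange carrier at (0.5085,−0.263) with yaw about −0.2. I'll turn the wrist first so the jaws lie along the chamber's x.

```bash
python3 -m jog '[[[0,0,0,-0.095,1],[0,0,0,-0.095,1],[0,0,0,-0.095,1],[0,0,0,-0.095,1],[0,0,0,-0.095,1],[0,0,0,-0.095,1],[0,0,0,-0.095,1],[0,0,0,-0.01,1],[0,0,0,0,1]]]' 20; cat >> h.py <<'E'
def st():
    s=get_state();R=s["tool_rot"];print("t",round(s["time"],2),"p",s["eef_pos"].round(4),"yhead",round(float(np.arctan2(R[1,1],R[0,1])),4),"tilt",R[:2,2].round(4),"q",s["qpos"].round(2),"F",s["ft_force"].round(2),"w",round(s["gripper_width"]*88,2));return s
def to(X,yh=None):
    s=st();R=s["tool_rot"];d=R.T@(np.asarray(X)-s["eef_pos"])
    print("shift/.25",(d/.25).round(4),"mm",(d*1000).round(1),"" if yh is None else "yaw frac %.4f"%(-(yh-np.arctan2(R[1,1],R[0,1]))/(np.pi/2)))
E
python3 -c "
from h import *
to([.5,-.3,.25],-.1);to([.5,.1,.25])"
```

```text
time: 1.05
eef_pos: [0.265, -0.6206, 0.2224]
tool_rot: [[0.11, 0.994, -0.0], [0.994, -0.11, 0.001], [0.001, -0.0, -1.0]]
ft_force: [0.4, -0.7, 0.1]
gripper_width: 0.999
t 1.05 p [ 0.265  -0.6206  0.2224] yhead -0.1102 tilt [-0.0001  0.0006] q [ 1.22  0.49 -0.2   1.54  0.1   1.12  0.88] F [ 0.43 -0.68  0.11] w 87.91
shift/.25 [ 1.3782  0.7933 -0.1099] mm [344.6 198.3 -27.5] yaw frac -0.0065
t 1.05 p [ 0.265  -0.6206  0.2224] yhead -0.1102 tilt [-0.0001  0.0006] q [ 1.22  0.49 -0.2   1.54  0.1   1.12  0.88] F [ 0.43 -0.68  0.11] w 87.91
shift/.25 [ 2.9685  0.6173 -0.109 ] mm [742.1 154.3 -27.3]
```

```bash
python3 -m jog '[[[0.13,0.08,-0.012,0,1],[0.13,0.08,-0.012,0,1],[0.13,0.08,-0.012,0,1],[0.13,0.08,-0.012,0,1],[0.13,0.08,-0.012,0,1],[0.13,0.08,-0.012,0,1],[0.13,0.08,-0.012,0,1],[0.13,0.08,-0.012,0,1],[0.13,0.08,-0.012,0,1],[0,0,0,0,1]]]'; python3 - <<'E'
from h import *
to([.489,.15,.25],-.1)
P=camera_params("wrist");im=capture("wrist");cv2.imwrite("pics/w1.png",im[:,:,::-1]);np.save("w1.npy",P["pose"]);print(P["pose"].round(3))
E
```

```text
time: 2.05
eef_pos: [0.4798, -0.343, 0.2505]
tool_rot: [[0.101, 0.995, 0.003], [0.995, -0.101, 0.002], [0.002, 0.003, -1.0]]
ft_force: [-0.8, 0.9, -0.4]
gripper_width: 0.997
t 2.05 p [ 0.4798 -0.343   0.2505] yhead -0.1008 tilt [0.003 0.002] q [ 0.78  0.33 -0.34  1.72  0.12  1.11  0.31] F [-0.76  0.87 -0.35] w 87.71
shift/.25 [ 1.9658 -0.1618  0.006 ] mm [491.5 -40.4   1.5] yaw frac -0.0005
[[ 0.995  0.097  0.027  0.486]
 [-0.101  0.95   0.294 -0.261]
 [ 0.003 -0.296  0.955  0.413]
 [ 0.     0.     0.     1.   ]]
```

View pics/w1.png

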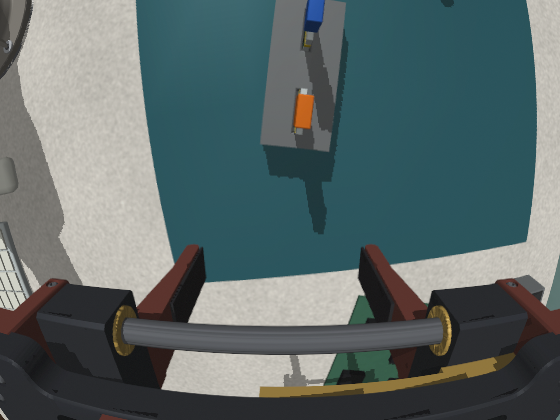

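The wrist view shows the rack with orange handle at (304,110) and blue at (315,15), and the fingertips at about (195,248) and (370,248). On to the chamber.

```bash
python3 -m jog '[[[0.165,-0.015,0,0,1],[0.165,-0.015,0,0,1],[0.165,-0.015,0,0,1],[0.165,-0.015,0,0,1],[0.165,-0.015,0,0,1],[0.165,-0.015,0,0,1],[0.165,-0.015,0,0,1],[0.165,-0.015,0,0,1],[0.165,-0.015,0,0,1],[0.165,-0.015,0,0,1]]]';python3 -m jog '[[[0,0,0,0,1],[0,0,0,0,1]]]'; python3 - <<'E'
from h import *
to([.489,.199,.25],-.1)
P=camera_params("wrist");im=capture("wrist");cv2.imwrite("pics/w2.png",im[:,:,::-1]);np.save("w2.npy",P["pose"]);print(P["pose"].round(3))
E
```

```text
time: 3.1
eef_pos: [0.482, 0.065, 0.2497]
tool_rot: [[0.112, 0.994, 0.0], [0.994, -0.112, -0.001], [-0.001, 0.0, -1.0]]
ft_force: [1.4, -0.4, 0.4]
gripper_width: 0.999
time: 3.3
eef_pos: [0.482, 0.0646, 0.2495]
tool_rot: [[0.108, 0.994, -0.0], [0.994, -0.108, -0.001], [-0.001, -0.0, -1.0]]
ft_force: [0.3, -1.0, 0.6]
gripper_width: 1.0
t 3.3 p [0.482  0.0646 0.2495] yhead -0.1079 tilt [-0.0002 -0.0005] q [ 0.28  0.19 -0.6   1.93  0.12  1.06 -0.49] F [ 0.27 -0.99  0.59] w 88.04
shift/.25 [ 0.5377 -0.0303 -0.0021] mm [134.4  -7.6  -0.5] yaw frac -0.0050
[[ 0.994  0.103  0.032  0.489]
 [-0.108  0.949  0.297  0.147]
 [-0.    -0.298  0.954  0.412]
 [ 0.     0.     0.     1.   ]]
```

View pics/w2.png

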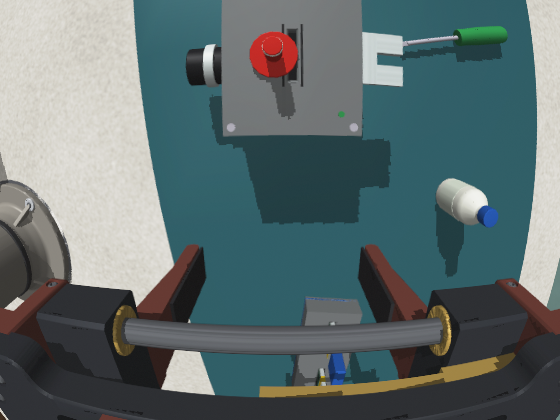

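```bash
python3 - <<'E'
import cv2
im=cv2.imread("pics/w2.png")
cv2.imwrite("pics/w2c.png",cv2.resize(im[0:145,215:415],None,fx=4,fy=4,interpolation=cv2.INTER_CUBIC))
E
```

```text
(no output)
```

View pics/w2c.png

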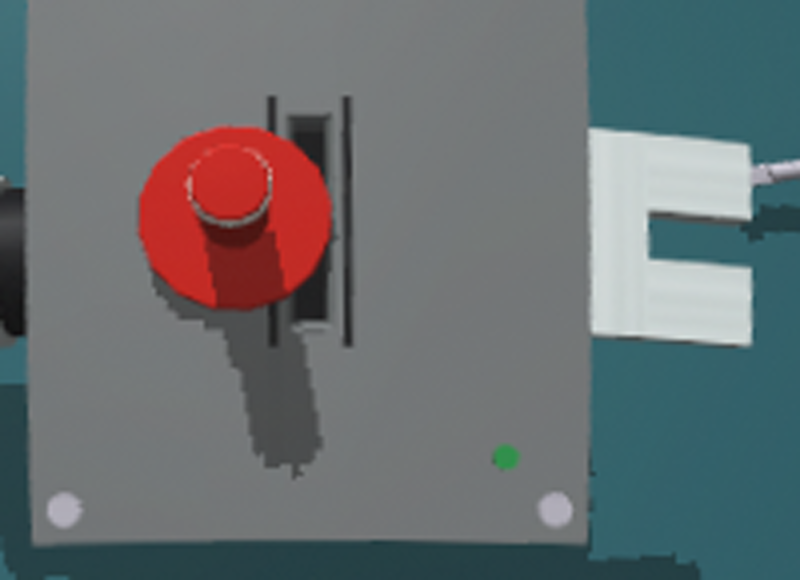

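In the crop: knob top (230,185), collar centre (235,218), slot line ends (272,96), (272,346), (347,97), (347,346), notch inner corners (649,212) and (649,260), outer corners (752,219) and (752,267).

```bash
python3 - <<'E'
from h import *
P=camera_params("wrist");P["pose"]=np.load("w2.npy")
C=lambda p:((p[0]+.5)/4-.5+215,(p[1]+.5)/4-.5)
f=lambda p,z:onplane("wrist",C(p),z,P)
print("knob top",f((230,185),.155),"collar",f((235,218),.115))
L=[f(p,.11) for p in[(272,96),(272,346),(347,97),(347,346)]];print("slot",np.mean(L,0));d=L[0]-L[1]+L[2]-L[3];print("yaw",np.arctan2(-d[0],d[1]),"len",np.linalg.norm(L[0]-L[1]))
N=[f(p,.11) for p in[(649,212),(649,260),(752,219),(752,267)]];print(np.round(N,4));u=(N[2]+N[3]-N[0]-N[1])/2;u/=np.linalg.norm(u);print("notch",(N[0]+N[1])/2+.006*u,u)
s=np.mean(L,0);x=np.array([np.cos(-.099),np.sin(-.099),0]);print("pred bore",s-.017*x,"notch",s+.085*x)
S=[f(p,.11) for p in[(64,510),(555,510)]];print("screw yaw",S[1]-S[0],np.arctan2(*(S[1]-S[0])[1::-1]))
E
```

```text
knob top [0.48762811 0.19902849 0.155     ] collar [0.48762237 0.1992866  0.115     ]
slot [0.50439    0.19812497 0.11      ]
yaw -0.10836745032326105 len 0.05988911075462246
[[0.5839 0.1954 0.11  ]
 [0.5826 0.1837 0.11  ]
 [0.6099 0.1936 0.11  ]
 [0.6085 0.1817 0.11  ]]
notch [0.58923224 0.18910594 0.11      ] [ 0.99726334 -0.07393126  0.        ]
pred bore [0.48747324 0.19980523 0.11      ] notch [0.5889738  0.18972371 0.11      ]
screw yaw [ 0.11359096 -0.01168537  0.        ] -0.10251172745782436
```

```bash
python3 -c "
from h import *
to([.4876,.199,.123],-.103)"; python3 -m jog '[[[0.18,-0.007,0,-0.003,1],[0.18,-0.007,0,0,0.7],[0.18,-0.007,0,0,0.6],[0,0,0,0,0.6],[0,0,0,0,0.6]]]';python3 -c "
from h import *
to([.4876,.199,.123],-.103)"
```

```text
t 3.35 p [0.4821 0.0634 0.2494] yhead -0.1097 tilt [-0.0004 -0.0009] q [ 0.28  0.19 -0.6   1.93  0.12  1.06 -0.48] F [-0.63 -0.25  0.46] w 88.32
shift/.25 [ 0.5419 -0.0374  0.5052] mm [135.5  -9.3 126.3] yaw frac -0.0043
time: 3.85
eef_pos: [0.4912, 0.1986, 0.2492]
tool_rot: [[0.103, 0.995, -0.001], [0.995, -0.103, -0.001], [-0.001, -0.001, -1.0]]
ft_force: [1.1, -0.7, 0.0]
gripper_width: 0.673
t 3.85 p [0.4912 0.1986 0.2492] yhead -0.1034 tilt [-0.0007 -0.0008] q [ 0.06  0.28 -0.67  1.83  0.19  1.09 -0.78] F [ 1.06 -0.69  0.  ] w 59.23
shift/.25 [ 4.000e-04 -1.410e-02  5.049e-01] mm [ 1.000e-01 -3.500e+00  1.262e+02] yaw frac -0.0003
```

```bash
python3 -m jog '[[[0,-0.014,0.1,0,0.6],[0,0,0.1,0,0.6],[0,0,0.1,0,0.6],[0,0,0.1,0,0.6],[0,0,0.05,0,0.6],[0,0,0.05,0,0.6],[0,0,0,0,0.6],[0,0,0,0,0.6]]]' ;python3 -c "
from h import *
to([.4876,.199,.123],-.103)
cv2.imwrite('pics/w3.png',capture('wrist')[:,:,::-1])"
```

```text
time: 4.65
eef_pos: [0.4878, 0.2, 0.1252]
tool_rot: [[0.103, 0.995, 0.001], [0.995, -0.103, 0.0], [0.0, 0.001, -1.0]]
ft_force: [0.4, -0.6, 0.2]
gripper_width: 0.598
t 4.65 p [0.4878 0.2    0.1252] yhead -0.1028 tilt [0.0007 0.0001] q [-0.01  0.43 -0.62  1.97  0.32  0.85 -0.9 ] F [ 0.4  -0.58  0.17] w 52.66
shift/.25 [-0.004  -0.0004  0.0088] mm [-1.  -0.1  2.2] yaw frac 0.0001
```

View pics/w3.png

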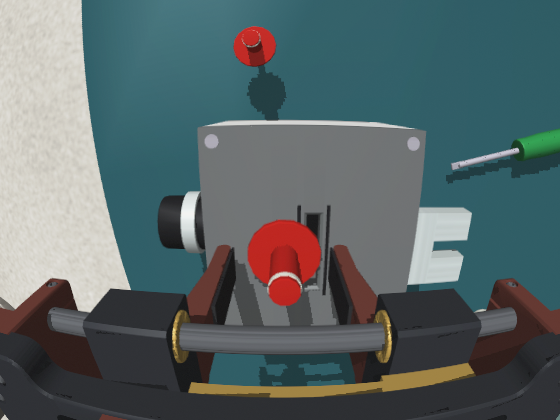

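The knob at (285,280) is centred between the fingers. I'll close on it and lift a little.

```bash
python3 -m jog '[[[0,0,0.006,0,0],[0,0,0,0,0],[0,0,0,0,0],[0,0,0,0,0],[0,0,0,0,0],[0,0,0,0,0],[0,0,0,0,0],[0,0,0,0,0]]]' 25 ;python3 -c "
from h import *
st()"; python3 -m jog '[[[0,0,-0.04,0,0],[0,0,-0.06,0,0],[0,0,-0.08,0,0],[0,0,-0.08,0,0],[0,0,0,0,0],[0,0,0,0,0]]]';python3 -c "
from h import *
st()
P=camera_params('wrist');np.save('w4.npy',P['pose']);cv2.imwrite('pics/w4.png',capture('wrist')[:,:,::-1]);cv2.imwrite('pics/s4.png',capture('scene')[:,:,::-1])"
```

```text
time: 5.5
eef_pos: [0.4879, 0.2003, 0.1234]
tool_rot: [[0.102, 0.995, 0.001], [0.995, -0.102, 0.0], [0.0, 0.001, -1.0]]
ft_force: [3.8, 0.1, 1.0]
gripper_width: 0.177
t 5.5 p [0.4879 0.2003 0.1234] yhead -0.1022 tilt [0.0011 0.0004] q [-0.01  0.43 -0.62  1.97  0.33  0.84 -0.91] F [3.77 0.09 1.04] w 15.6
time: 6.1
eef_pos: [0.4867, 0.2001, 0.1879]
tool_rot: [[0.102, 0.995, -0.0], [0.995, -0.102, -0.0], [-0.0, -0.0, -1.0]]
ft_force: [-0.7, -0.4, -0.1]
gripper_width: 0.179
t 6.1 p [0.4867 0.2001 0.1879] yhead -0.1019 tilt [-0.0005 -0.0004] q [ 0.03  0.34 -0.65  1.91  0.25  0.97 -0.84] F [-0.74 -0.42 -0.14] w 15.79
```

View pics/w4.png

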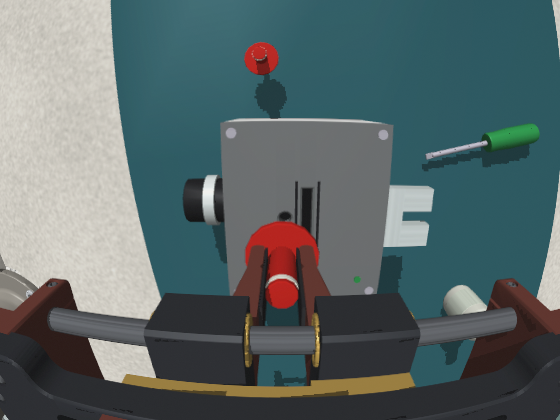

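View pics/s4.png

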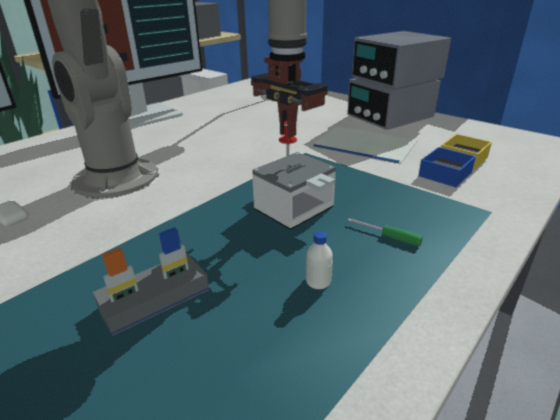

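The pin is out and held upright, with its tip clear of the lid. The notch lies 102 mm along tool +y.

```bash
python3 -m jog '[[[0,0.1,0,0,0],[0,0.1,0,0,0],[0,0.1,0,0,0],[0,0.08,0,0,0],[0,0.032,0,0,0],[0,0,0,0,0],[0,0,0,0,0],[0,0,0,0,0]]]';python3 -c "
from h import *
to([.5897,.1898,.1234],-.102)
P=camera_params('wrist');np.save('w5.npy',P['pose']);cv2.imwrite('pics/w5.png',capture('wrist')[:,:,::-1]);im=capture('scene')[:,:,::-1];cv2.imwrite('pics/s5.png',cv2.resize(im[60:235,230:370],None,fx=3.4,fy=3.4,interpolation=2))"
```

```text
time: 7.0
eef_pos: [0.5885, 0.1902, 0.188]
tool_rot: [[0.101, 0.995, -0.001], [0.995, -0.101, -0.0], [-0.0, -0.001, -1.0]]
ft_force: [-0.5, 0.6, -0.6]
gripper_width: 0.176
t 7.0 p [0.5885 0.1902 0.188 ] yhead -0.1008 tilt [-0.0008 -0.0003] q [ 0.03  0.49 -0.6   1.7   0.31  1.05 -0.77] F [-0.48  0.63 -0.64] w 15.51
shift/.25 [-0.001   0.0051  0.2584] mm [-0.2  1.3 64.6] yaw frac 0.0008
```

View pics/w5.png

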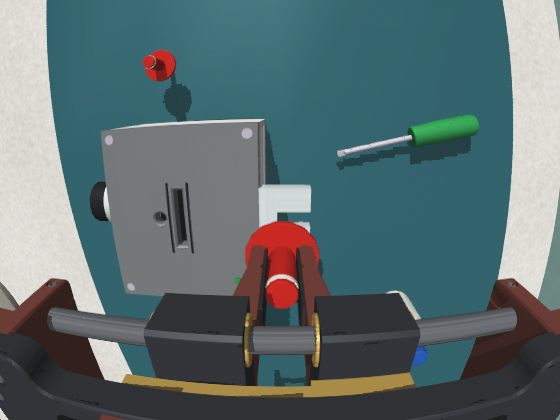

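View pics/s5.png

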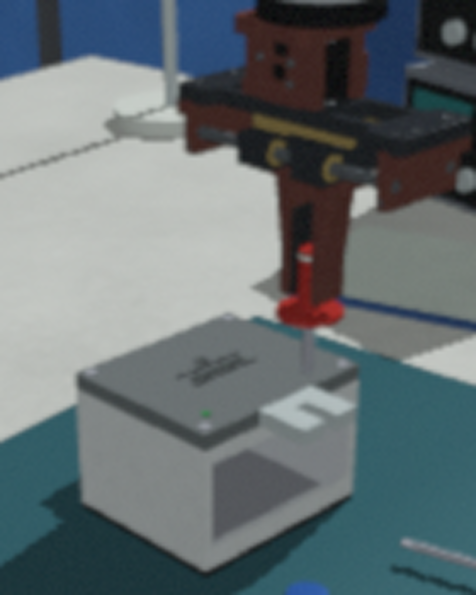

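```bash
python3 - <<'E'
import cv2
im=cv2.imread("pics/w5.png")
cv2.imwrite("pics/w5c.png",cv2.resize(im[110:310,90:330],None,fx=3,fy=3,interpolation=cv2.INTER_CUBIC))
E
```

```text
(no output)
```

View pics/w5c.png

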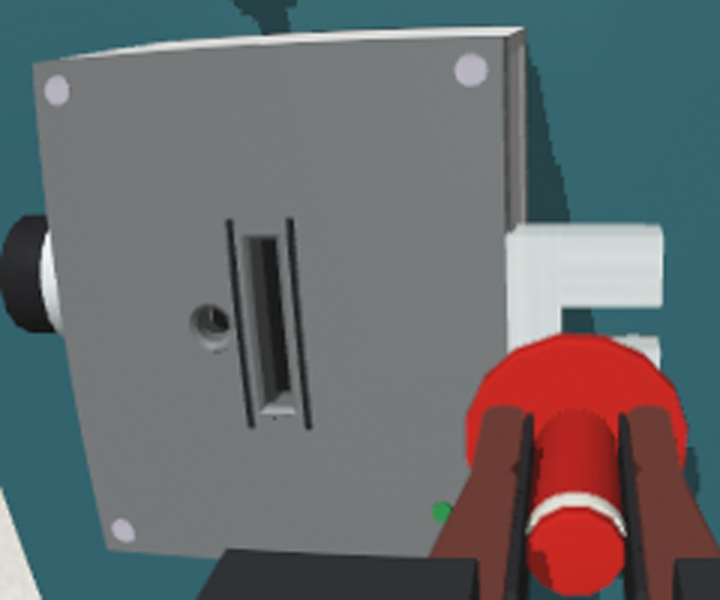

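The crop shows slot line ends at (230,220), (252,428), (291,219), (309,428), screws at (57,90), (471,70), (123,531), the bore at (211,328), and the notch's edges at (561,307), (662,306), (658,338).

```bash
python3 - <<'E'
from h import *
P=camera_params("wrist");P["pose"]=np.load("w5.npy")
C=lambda p:((p[0]+.5)/3-.5+90,(p[1]+.5)/3-.5+110)
f=lambda p,z=.11:onplane("wrist",C(p),z,P)
L=[f(p) for p in[(230,220),(252,428),(291,219),(309,428)]];print("slot",np.mean(L,0),"len",np.linalg.norm(L[0]-L[1]));d=L[0]-L[1]+L[2]-L[3];print("yaw",np.arctan2(-d[0],d[1]))
S=[f(p) for p in[(57,90),(471,70),(123,531)]];print("centre",(S[1]+S[2])/2,"yaws",np.arctan2(*(S[1]-S[0])[1::-1]),np.arctan2(*((S[0]-S[2])[:2]*[-1,1])))
print("bore",f((211,328)));print("notch",f((561,307)),f((662,306)),f((658,338)))
E
```

```text
slot [0.50463567 0.19791287 0.11      ] len 0.05986464594129706
yaw -0.10611155500356562
centre [0.50420118 0.19778234 0.11      ] yaws -0.10293820572722744 -0.10134586683261285
bore [0.48748159 0.19937032 0.11      ]
notch [0.58355767 0.19586336 0.11      ] [0.60961591 0.19350157 0.11      ] [0.60792542 0.18482385 0.11      ]
```

```bash
python3 -m jog '[[[-0.002,0.005,0.06,0,0],[0,0,0.06,0,0],[0,0,0.05,0,0],[0,0,0.04,0,0],[0,0,0.03,0,0],[0,0,0.012,0,0],[0,0,0,0,0],[0,0,0,0,0]]]';python3 -c "
from h import *
to([.5897,.1898,.1234],-.102)
P=camera_params('wrist');np.save('w6.npy',P['pose']);cv2.imwrite('pics/w6.png',capture('wrist')[:,:,::-1]);im=capture('scene')[:,:,::-1];cv2.imwrite('pics/s6.png',cv2.resize(im[60:235,230:370],None,fx=3.4,fy=3.4,interpolation=2))"
```

```text
time: 7.9
eef_pos: [0.5913, 0.1894, 0.1256]
tool_rot: [[0.102, 0.995, 0.001], [0.995, -0.102, 0.0], [0.0, 0.001, -1.0]]
ft_force: [-0.1, -0.2, -1.0]
gripper_width: 0.175
t 7.9 p [0.5913 0.1894 0.1256] yhead -0.102 tilt [0.0007 0.0004] q [ 0.01  0.56 -0.57  1.75  0.36  0.94 -0.81] F [-0.12 -0.17 -0.97] w 15.39
shift/.25 [ 0.001  -0.0064  0.0087] mm [ 0.3 -1.6  2.2] yaw frac -0.0000
```

View pics/s6.png

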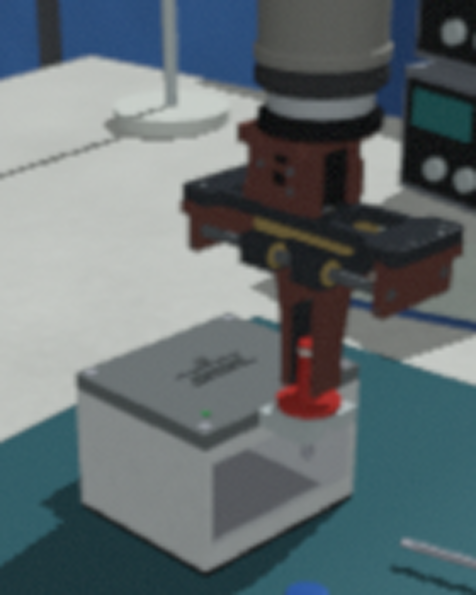

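The pin is in the notch with no side force and about 2 mm still to go. I'll lower it to contact and let go.

```bash
python3 -m jog '[[[0,0,0.004,0,0],[0,0,0.005,0,0],[0,0,0,0,0],[0,0,0,0,0]]]';python3 -c "
from h import *
st()";python3 -m jog '[[[0,0,0,0,0.2],[0,0,0,0,0.25],[0,0,0,0,0.35],[0,0,0,0,0.45],[0,0,0,0,0.5],[0,0,0,0,0.5],[0,0,0,0,0.5]]]';python3 -c "
from h import *
st()
P=camera_params('wrist');np.save('w7.npy',P['pose']);cv2.imwrite('pics/w7.png',capture('wrist')[:,:,::-1]);im=capture('scene')[:,:,::-1];cv2.imwrite('pics/s7.png',cv2.resize(im[60:235,230:370],None,fx=3.4,fy=3.4,interpolation=2))"
```

```text
time: 8.4
eef_pos: [0.5912, 0.1892, 0.1233]
tool_rot: [[0.102, 0.995, 0.001], [0.995, -0.102, 0.0], [0.0, 0.001, -1.0]]
ft_force: [-1.2, -0.4, 3.9]
gripper_width: 0.176
t 8.4 p [0.5912 0.1892 0.1233] yhead -0.1021 tilt [0.0006 0.0001] q [ 0.01  0.56 -0.57  1.75  0.36  0.94 -0.81] F [-1.22 -0.35  3.88] w 15.5
time: 9.1
eef_pos: [0.5909, 0.1892, 0.1229]
tool_rot: [[0.102, 0.995, 0.0], [0.995, -0.102, -0.0], [-0.0, 0.0, -1.0]]
ft_force: [-0.9, 0.0, -0.2]
gripper_width: 0.5
t 9.1 p [0.5909 0.1892 0.1229] yhead -0.102 tilt [ 0. -0.] q [ 0.01  0.56 -0.57  1.75  0.36  0.94 -0.81] F [-0.9   0.02 -0.2 ] w 43.97
```

View pics/w7.png

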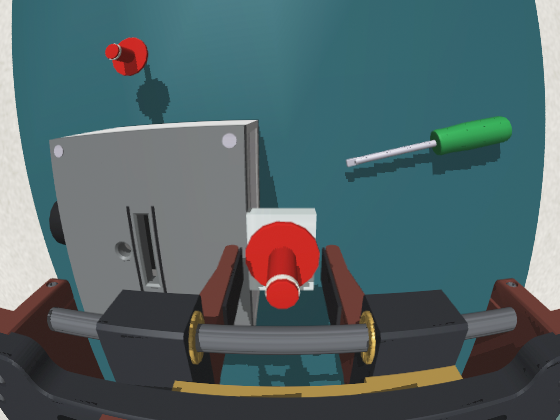

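View pics/s7.png

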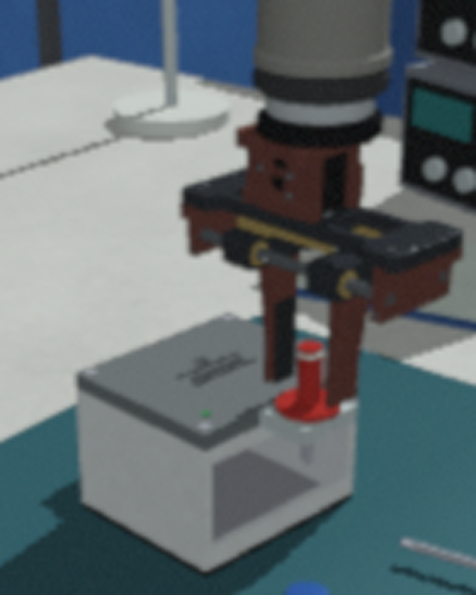

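The pin hangs upright by its collar, released. I'll rise and go to the rack.

```bash
python3 -m jog '[[[0,0,-0.05,0,0.5],[0,0,-0.1,0,0.5],[0,0,-0.12,0,0.5],[0,0,-0.12,0,0.5],[0,0,-0.12,0,0.5],[-0.1,0,0,0,0.6],[-0.16,0,0,0,0.6],[-0.16,0,0,0,0.6],[-0.16,0,0,0,0.6],[-0.16,0,0,0,0.6]]]';python3 -c "
from h import *
to([.495,-.36,.25],-.2)"
```

```text
time: 10.2
eef_pos: [0.5719, 0.0037, 0.2516]
tool_rot: [[0.101, 0.995, 0.001], [0.995, -0.101, -0.0], [0.0, 0.001, -1.0]]
ft_force: [0.7, -0.2, 0.4]
gripper_width: 0.602
t 10.2 p [0.5719 0.0037 0.2516] yhead -0.1016 tilt [ 0.0013 -0.0001] q [ 0.35  0.34 -0.59  1.74  0.21  1.12 -0.4 ] F [ 0.75 -0.2   0.37] w 52.93
shift/.25 [-1.4787 -0.1584  0.0061] mm [-369.7  -39.6    1.5] yaw frac 0.0626
```

```bash
python3 -m jog '[[[-0.18,-0.02,0,0,0.6],[-0.18,-0.02,0,0,0.6],[-0.18,-0.02,0,0,0.6],[-0.18,-0.02,0,0,0.6],[-0.18,-0.02,0,0,0.6],[-0.18,-0.02,0,0,0.6],[-0.18,-0.02,0,0,0.6],[-0.18,-0.02,0,0.03,0.6],[0,0,0,0.033,0.6],[0,0,0,0,0.6]]]'; python3 -m jog '[[[0,0,0,0,0.6],[0,0,0,0,0.6]]]';python3 -c "
from h import *
st()
P=camera_params('wrist');np.save('w8.npy',P['pose']);im=capture('wrist')[:,:,::-1];cv2.imwrite('pics/w8.png',im);cv2.imwrite('pics/w8c.png',cv2.resize(im[0:200,200:400],None,fx=3,fy=3,interpolation=2));np.save('t8.npy',0)
im=capture('top')[:,:,::-1];cv2.imwrite('pics/t8.png',cv2.resize(im[180:300,140:280],None,fx=5,fy=5,interpolation=2))"
```

```text
time: 11.2
eef_pos: [0.4952, -0.3502, 0.2511]
tool_rot: [[0.203, 0.979, 0.001], [0.979, -0.203, -0.0], [-0.0, 0.001, -1.0]]
ft_force: [0.1, -0.0, 0.2]
gripper_width: 0.601
time: 11.4
eef_pos: [0.4964, -0.3474, 0.251]
tool_rot: [[0.196, 0.981, 0.001], [0.981, -0.196, 0.0], [0.0, 0.001, -1.0]]
ft_force: [-0.3, 0.4, 0.1]
gripper_width: 0.598
t 11.4 p [ 0.4964 -0.3474  0.251 ] yhead -0.1974 tilt [0.0007 0.0002] q [ 0.83  0.37 -0.42  1.67  0.16  1.13  0.17] F [-0.29  0.35  0.13] w 52.62
```

View pics/w8c.png

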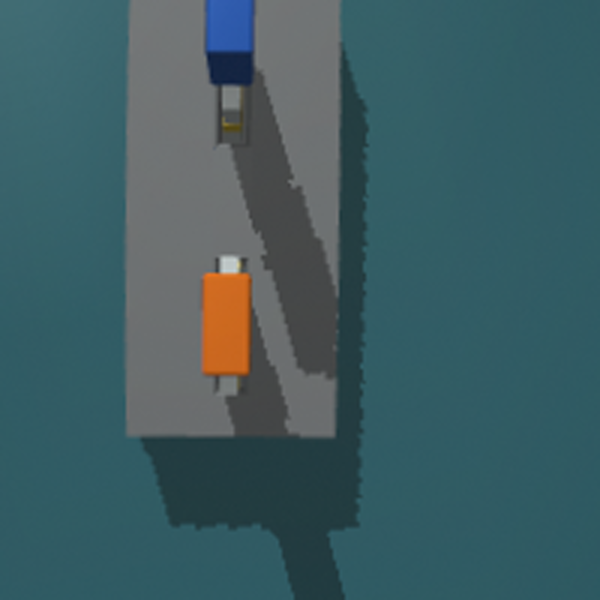

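View pics/t8.png

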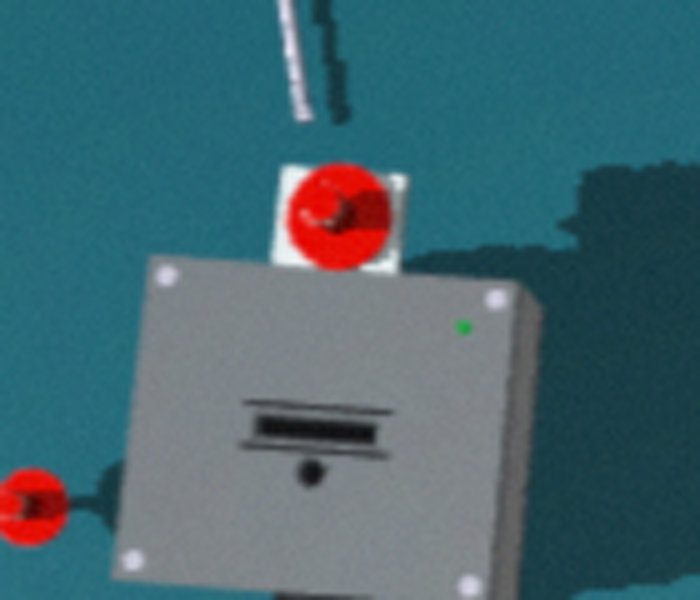

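The top view confirms the pin in the notch at (338,215) and the slot clear. In the wrist crop the orange handle's top face spans (203–249, 274–374).

```bash
python3 - <<'E'
from h import *
P=camera_params("wrist");P["pose"]=np.load("w8.npy")
im=cv2.imread("pics/w8.png").astype(int);m=((im[...,2]>150)&(im[...,1]>60)&(im[...,1]<150)&(im[...,0]<80)).astype(np.uint8)
n,l,s,c=cv2.connectedComponentsWithStats(m);k=[i for i in range(1,n) if s[i,4]>100];print(s[k],c[k])
C=lambda p:((p[0]+.5)/3-.5+200,(p[1]+.5)/3-.5)
q=[onplane("wrist",C(p),.13,P) for p in[(203,273),(250,273),(250,375),(203,375)]];print(np.round(q,4),np.mean(q,0))
print("w",np.linalg.norm(q[0]-q[1]),np.linalg.norm(q[1]-q[2]));d=q[0]-q[3]+q[1]-q[2];print("yaw",np.arctan2(-d[0],d[1]))
g=np.mean(q,0)[:2];to([*g,.091],-.2)
E
```

```text
[[268  91  15  34 508]] [[275.         107.43503937]]
[[ 0.5025 -0.2467  0.13  ]
 [ 0.5156 -0.2494  0.13  ]
 [ 0.5098 -0.2785  0.13  ]
 [ 0.4966 -0.2758  0.13  ]] [ 0.50615193 -0.26258788  0.13      ]
w 0.013370103768941662 0.029623460312295194
yaw -0.19929971743598637
t 11.5 p [ 0.4962 -0.3477  0.2507] yhead -0.1982 tilt [0.0004 0.0001] q [ 0.83  0.37 -0.41  1.67  0.16  1.13  0.17] F [-0.08 -0.08 -1.17] w 53.03
shift/.25 [ 0.3415 -0.0283  0.639 ] mm [ 85.4  -7.1 159.8] yaw frac 0.0011
```

```bash
python3 -m jog '[[[0.1,-0.01,0,0.001,0.6],[0.14,-0.01,0,0,0.6],[0.1,-0.008,0,0,0.6],[0,0,0.1,0,0.6],[0,0,0.12,0,0.6],[0,0,0.12,0,0.6],[0,0,0,0,0.6],[0,0,0,0,0.6]]]';python3 -c "
from h import *
to([.5062,-.2626,.092],-.2)
P=camera_params('wrist');np.save('w9.npy',P['pose']);cv2.imwrite('pics/w9.png',capture('wrist')[:,:,::-1])"
```

```text
time: 12.3
eef_pos: [0.5061, -0.2638, 0.1659]
tool_rot: [[0.2, 0.98, -0.0], [0.98, -0.2, 0.0], [0.0, -0.0, -1.0]]
ft_force: [-0.4, -0.6, 1.0]
gripper_width: 0.596
t 12.3 p [ 0.5061 -0.2638  0.1659] yhead -0.2014 tilt [-0.0003  0.0004] q [ 0.72  0.4  -0.44  1.84  0.21  0.94 -0.01] F [-0.38 -0.63  0.96] w 52.44
shift/.25 [ 0.0045 -0.0004  0.2955] mm [ 1.1 -0.1 73.9] yaw frac -0.0009
```

View pics/w9.png

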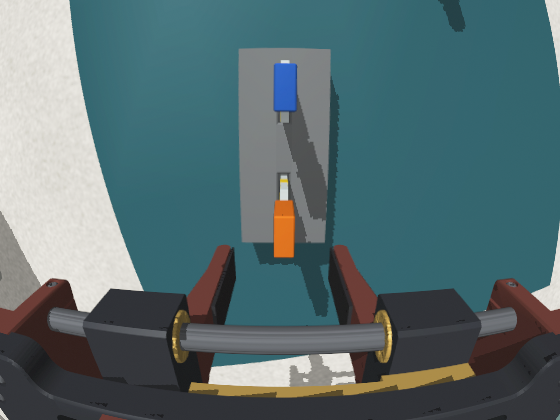

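The orange handle at (284,235) is centred between the fingers. I'll go down and close.

```bash
python3 -m jog '[[[0.004,0,0.08,0,0.6],[0,0,0.1,0,0.6],[0,0,0.07,0,0.6],[0,0,0.045,0,0.6],[0,0,0,0,0.6],[0,0,0,0,0.6]]]';python3 -c "
from h import *
to([.5062,-.2626,.092],-.2)";python3 -m jog '[[[0,0,0,0,0],[0,0,0,0,0],[0,0,0,0,0],[0,0,0,0,0],[0,0,0,0,0],[0,0,0,0,0],[0,0,0,0,0],[0,0,0,0,0]]]' 35;python3 -c "
from h import *
st();cv2.imwrite('pics/s10.png',capture('scene')[:,:,::-1])"
```

```text
time: 12.95
eef_pos: [0.507, -0.2636, 0.0929]
tool_rot: [[0.201, 0.98, 0.002], [0.98, -0.201, -0.001], [-0.0, 0.002, -1.0]]
ft_force: [0.4, 0.4, -0.6]
gripper_width: 0.596
t 12.95 p [ 0.507  -0.2636  0.0929] yhead -0.2025 tilt [ 0.0017 -0.0007] q [ 0.69  0.5  -0.41  1.9   0.27  0.8  -0.07] F [ 0.43  0.44 -0.6 ] w 52.46
shift/.25 [ 0.0032 -0.0038  0.0036] mm [ 0.8 -0.9  0.9] yaw frac -0.0016
time: 13.75
eef_pos: [0.5061, -0.2633, 0.0917]
tool_rot: [[0.201, 0.98, 0.0], [0.98, -0.201, -0.0], [-0.0, 0.0, -1.0]]
ft_force: [0.6, 0.1, 0.8]
gripper_width: 0.16
t 13.75 p [ 0.5061 -0.2633  0.0917] yhead -0.2025 tilt [ 0.     -0.0001] q [ 0.69  0.5  -0.41  1.9   0.27  0.8  -0.07] F [0.61 0.15 0.78] w 14.11
```

View pics/s10.png

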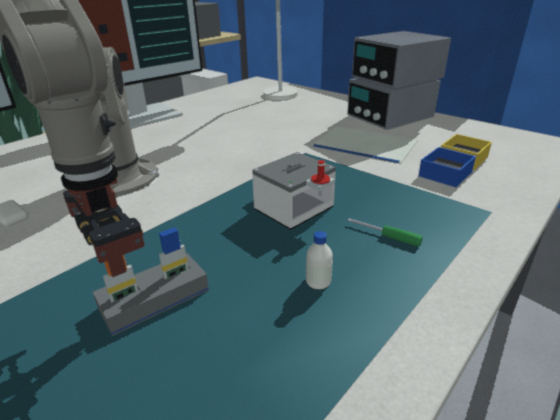

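```bash
python3 -m jog '[[[0,0,-0.03,0,0],[0,0,-0.05,0,0],[0,0,-0.07,0,0],[0,0,-0.1,0,0],[0,0,-0.12,0,0],[0,0,-0.12,0,0],[0,0,-0.12,0,0],[0,0,-0.06,0,0],[0,0,0,0,0],[0,0,0,0,0]]]';python3 -c "
from h import *
to([.5045,.198,.26],-.103);cv2.imwrite('pics/w11.png',capture('wrist')[:,:,::-1])"
```

```text
time: 14.8
eef_pos: [0.5054, -0.2632, 0.2584]
tool_rot: [[0.201, 0.98, -0.001], [0.98, -0.201, 0.0], [0.0, -0.001, -1.0]]
ft_force: [-0.0, 0.2, -1.9]
gripper_width: 0.159
t 14.8 p [ 0.5054 -0.2632  0.2584] yhead -0.2026 tilt [-0.0012  0.0003] q [ 0.74  0.31 -0.46  1.74  0.15  1.12  0.03] F [-0.02  0.19 -1.86] w 14.0
shift/.25 [ 1.8062 -0.3747 -0.006 ] mm [451.6 -93.7  -1.5] yaw frac -0.0634
```

View pics/w11.png

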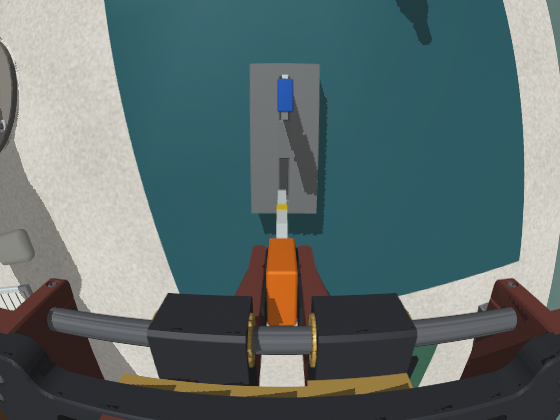

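```bash
python3 -m jog '[[[0,0,0,-0.032,0],[0,0,0,-0.031,0],[0.07,-0.007,0,0,0],[0.13,-0.014,0,0,0],[0.16,-0.017,0,0,0],[0.16,-0.017,0,0,0],[0.16,-0.017,0,0,0],[0.16,-0.017,0,0,0],[0.16,-0.017,0,0,0],[0.16,-0.017,0,0,0]]]';python3 -m jog '[[[0.16,-0.017,0,0,0],[0.16,-0.017,0,0,0],[0.15,-0.016,0,0,0],[0.13,-0.014,0,0,0],[0.07,-0.007,0,0,0],[0,0,0,0,0],[0,0,0,0,0],[0,0,0,0,0]]]';python3 -c "
from h import *
to([.5045,.198,.26],-.103)
P=camera_params('wrist');np.save('w12.npy',P['pose']);cv2.imwrite('pics/w12.png',capture('wrist')[:,:,::-1])"
```

```text
time: 15.85
eef_pos: [0.5039, 0.0311, 0.2582]
tool_rot: [[0.104, 0.995, -0.002], [0.995, -0.104, 0.0], [-0.0, -0.002, -1.0]]
ft_force: [1.2, -0.3, -0.9]
gripper_width: 0.155
time: 16.65
eef_pos: [0.5048, 0.1954, 0.2586]
tool_rot: [[0.105, 0.994, -0.001], [0.994, -0.105, -0.001], [-0.001, -0.001, -1.0]]
ft_force: [1.1, -0.6, -1.7]
gripper_width: 0.159
t 16.65 p [0.5048 0.1954 0.2586] yhead -0.1055 tilt [-0.001  -0.0012] q [ 0.11  0.3  -0.72  1.8   0.22  1.13 -0.79] F [ 1.13 -0.6  -1.67] w 14.03
shift/.25 [ 0.0104 -0.0024 -0.0058] mm [ 2.6 -0.6 -1.4] yaw frac -0.0016
```

View pics/w12.png

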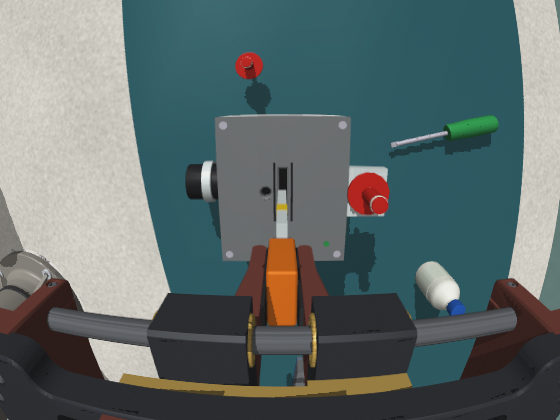

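```bash
python3 - <<'E'
import cv2
im=cv2.imread("pics/w12.png")
cv2.imwrite("pics/w12c.png",cv2.resize(im[150:290,230:350],None,fx=4.2,fy=4.2,interpolation=cv2.INTER_CUBIC))
E
```

```text
(no output)
```

View pics/w12c.png

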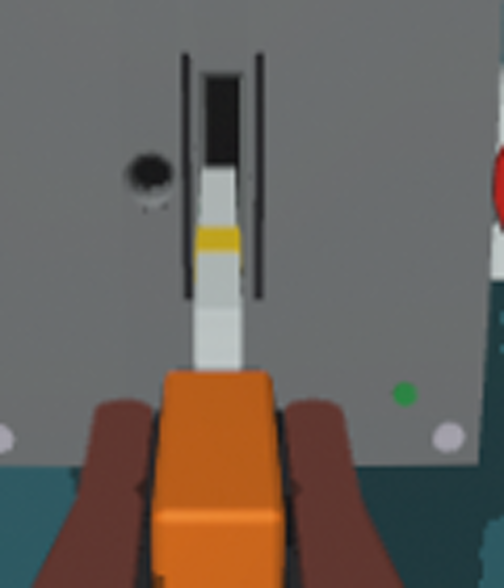

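The crop shows the band at (218,239), the handle's +y face from its bottom edge (218,372) to its top edge (218,515), and the slot lines x≈185–188 and 260, rows 54–298.

```bash
python3 - <<'E'
from h import *
P=camera_params("wrist");P["pose"]=np.load("w12.npy")
C=lambda p:((p[0]+.5)/4.2-.5+230,(p[1]+.5)/4.2-.5+150)
f=lambda p,z=.11:onplane("wrist",C(p),z,P)
L=[f(p) for p in[(185,54),(188,298),(260,54),(259,298)]];s=np.mean(L,0);print("slot",s);d=L[0]-L[1]+L[2]-L[3];print("yaw",np.arctan2(-d[0],d[1]))
h=.1055;R=np.array([[np.sin(h),np.cos(h)],[np.cos(h),-np.sin(h)]]) # cols tool x,y
t=np.array([.5048,.1954]);tl=lambda X:(R.T@(X[:2]-t)*1000).round(2)
g=.2586+.0182
print("slot in tool",tl(s),"prev slot in tool",tl(np.array([.5045,.198])))
print("band +y edge",tl(f((218,227),g-.044)),tl(f((218,251),g-.056)),"expect x 23")
print("handle +y face top,bottom",tl(f((218,515),g+.02)),tl(f((218,372),g-.02)),"expect 15")
print("shoulder of blade: nose",tl(f((218,168),g-.1)),"expect 21-23")
E
```

```text
slot [0.50447406 0.19817179 0.11      ]
yaw -0.10074905214931888
slot in tool [ 2.72 -0.62] prev slot in tool [ 2.55 -0.57]
band +y edge [27.21 -1.64] [19.83 -1.66] expect x 23
handle +y face top,bottom [15.38 -1.56] [14.71 -1.61] expect 15
shoulder of blade: nose [21.97 -1.71] expect 21-23
```

The same camera puts the held carrier at tool y ≈ −1.6 mm, although it is centred in the fingers. That is a camera bias, and the top camera agrees, so I'm correcting relatively: about +2.4 mm in x and +1.1 mm in y.

```bash
python3 -m jog '[[[0.0096,0.0045,0,-0.002,0],[0,0,0.05,0,0],[0,0,0.08,0,0],[0,0,0.06,0,0],[0,0,0.03,0,0],[0,0,0,0,0],[0,0,0,0,0],[0,0,0,0,0]]]';python3 -c "
from h import *
st()
P=camera_params('wrist');np.save('w13.npy',P['pose']);im=capture('wrist')[:,:,::-1];st();cv2.imwrite('pics/w13.png',im);cv2.imwrite('pics/w13c.png',cv2.resize(im[150:290,230:350],None,fx=4.2,fy=4.2,interpolation=2))
im=capture('scene')[:,:,::-1];cv2.imwrite('pics/s13.png',cv2.resize(im[60:235,230:370],None,fx=3.4,fy=3.4,interpolation=2))"
```

```text
time: 17.5
eef_pos: [0.5069, 0.1994, 0.2049]
tool_rot: [[0.1, 0.995, 0.001], [0.995, -0.1, 0.001], [0.001, 0.001, -1.0]]
ft_force: [-0.3, 0.8, -1.0]
gripper_width: 0.157
t 17.5 p [0.5069 0.1994 0.2049] yhead -0.1004 tilt [0.0012 0.0006] q [ 0.08  0.36 -0.7   1.85  0.27  1.02 -0.84] F [-0.29  0.85 -1.01] w 13.84
t 17.55 p [0.507  0.1994 0.2049] yhead -0.1005 tilt [0.0014 0.0005] q [ 0.08  0.36 -0.7   1.85  0.27  1.02 -0.84] F [ 1.22 -0.18 -0.55] w 13.92
```

View pics/w13c.png

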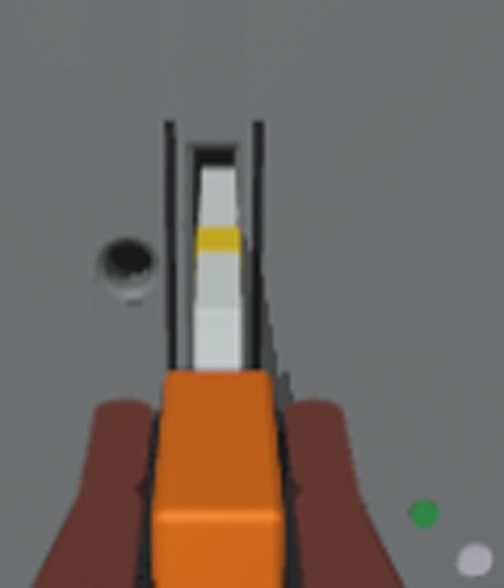

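View pics/s13.png

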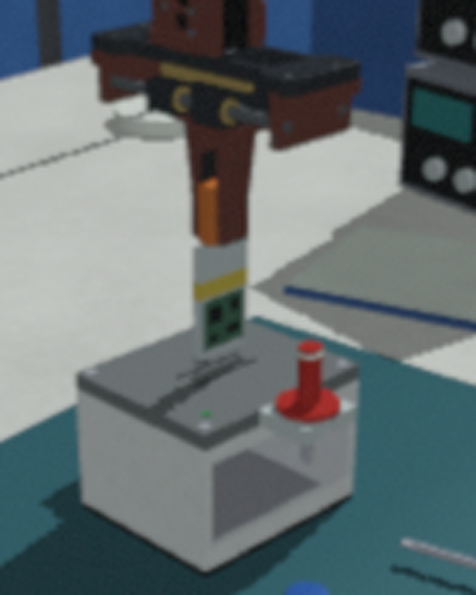

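```bash
python3 - <<'E'
from h import *
P=camera_params("wrist");P["pose"]=np.load("w13.npy")
C=lambda p:((p[0]+.5)/4.2-.5+230,(p[1]+.5)/4.2-.5+150)
f=lambda p,z=.11:onplane("wrist",C(p),z,P)
h=.1005;R=np.array([[np.sin(h),np.cos(h)],[np.cos(h),-np.sin(h)]])
t=np.array([.5069,.1994]);tl=lambda X:(R.T@(X[:2]-t)*1000).round(2)
g=.2049+.0182
for a,b in[((170,122),(258,122)),((171,330),(258,330))]: print("lines",tl(f(a)),tl(f(b)),tl((f(a)+f(b))/2))
print("bore",tl(f((127,266))))
print("slot end",tl(f((216,145))),"expect 24(+1.5)")
print("band +y edge",tl(f((218,227),g-.056)),tl(f((218,251),g-.044)))
print("handle",tl(f((218,515),g+.02)),tl(f((218,372),g-.02)))
print("nose",tl(f((218,168),g-.1)))
E
```

```text
lines [ 28.04 -10.74] [28.03  6.16] [28.04 -2.29]
lines [-14.57 -10.98] [-14.58   6.52] [-14.57  -2.23]
bore [ -1.04 -19.55]
slot end [23.49 -1.91] expect 24(+1.5)
band +y edge [23.75 -1.57] [23.67 -1.58]
handle [15.31 -1.63] [14.73 -1.6 ]
nose [22.15 -1.53]
```

Now the slot reads 0.7 mm to tool −y and about 2 mm to tool −x of the carrier, so I'll correct that and look again.

```bash
python3 -m jog '[[[-0.0075,-0.0028,0.01,0.001,0],[0,0,0,0,0],[0,0,0,0,0],[0,0,0,0,0]]]';python3 -c "
from h import *
st()
P=camera_params('wrist');np.save('w14.npy',P['pose']);im=capture('wrist')[:,:,::-1];st();cv2.imwrite('pics/w14.png',im);cv2.imwrite('pics/w14c.png',cv2.resize(im[150:290,230:350],None,fx=4.2,fy=4.2,interpolation=2))"
```

```text
time: 18.0
eef_pos: [0.5056, 0.1972, 0.2017]
tool_rot: [[0.102, 0.995, 0.0], [0.995, -0.102, -0.0], [0.0, 0.0, -1.0]]
ft_force: [-0.0, 0.1, -1.4]
gripper_width: 0.156
t 18.0 p [0.5056 0.1972 0.2017] yhead -0.1021 tilt [ 0.0002 -0.    ] q [ 0.08  0.36 -0.7   1.86  0.27  1.02 -0.84] F [-0.02  0.08 -1.39] w 13.76
t 18.05 p [0.5057 0.1973 0.2017] yhead -0.102 tilt [0.0002 0.0001] q [ 0.08  0.36 -0.7   1.86  0.27  1.02 -0.84] F [ 0.25  0.78 -0.81] w 13.52
```

View pics/w14c.png

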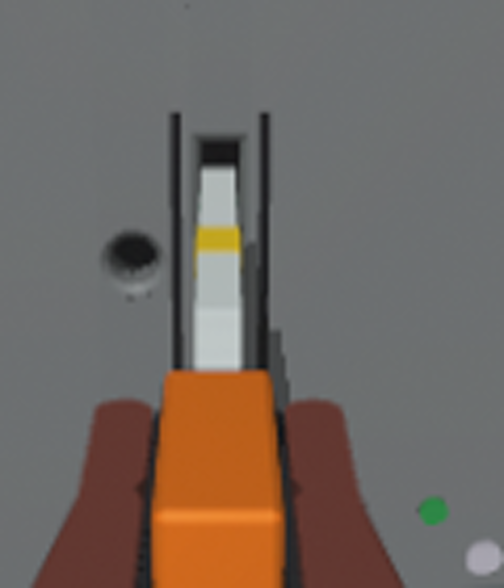

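```bash
python3 - <<'E'
from h import *
P=camera_params("wrist");P["pose"]=np.load("w14.npy")
C=lambda p:((p[0]+.5)/4.2-.5+230,(p[1]+.5)/4.2-.5+150)
f=lambda p,z=.11:onplane("wrist",C(p),z,P)
h=.102;R=np.array([[np.sin(h),np.cos(h)],[np.cos(h),-np.sin(h)]])
t=np.array([.5056,.1972]);tl=lambda X:(R.T@(X[:2]-t)*1000).round(2)
g=.2017+.0182
for a,b in[((175,113),(265,113)),((177,330),(264,330))]: print("lines",tl((f(a)+f(b))/2))
print("slot end",tl(f((220,135))),"bore",tl(f((133,256))))
print("band",tl(f((218,227),g-.056)),tl(f((218,251),g-.044)),"nose",tl(f((218,168),g-.1)))
E
```

```text
lines [30.44 -1.28]
lines [-13.4   -1.17]
slot end [26.16 -1.28] bore [  2.02 -18.26]
band [23.77 -1.64] [23.69 -1.64] nose [22.14 -1.66]
```

Alignment is now within about 0.4 mm. I'll start the insertion slowly.

```bash
python3 -m jog '[[[0,0.0016,0.01,0,0],[0,0,0.02,0,0],[0,0,0.02,0,0],[0,0,0.02,0,0],[0,0,0.01,0,0],[0,0,0,0,0],[0,0,0,0,0]]]';python3 -c "
from h import *
st()
P=camera_params('wrist');np.save('w15.npy',P['pose']);im=capture('wrist')[:,:,::-1];cv2.imwrite('pics/w15.png',im);cv2.imwrite('pics/w15c.png',cv2.resize(im[150:290,230:350],None,fx=4.2,fy=4.2,interpolation=2))"
```

```text
time: 18.75
eef_pos: [0.506, 0.1973, 0.1817]
tool_rot: [[0.102, 0.995, -0.0], [0.995, -0.102, 0.0], [0.0, -0.0, -1.0]]
ft_force: [0.5, -0.3, -1.4]
gripper_width: 0.158
t 18.75 p [0.506  0.1973 0.1817] yhead -0.1019 tilt [-0.      0.0001] q [ 0.07  0.39 -0.69  1.88  0.3   0.98 -0.85] F [ 0.46 -0.28 -1.43] w 13.91
```

View pics/w15c.png

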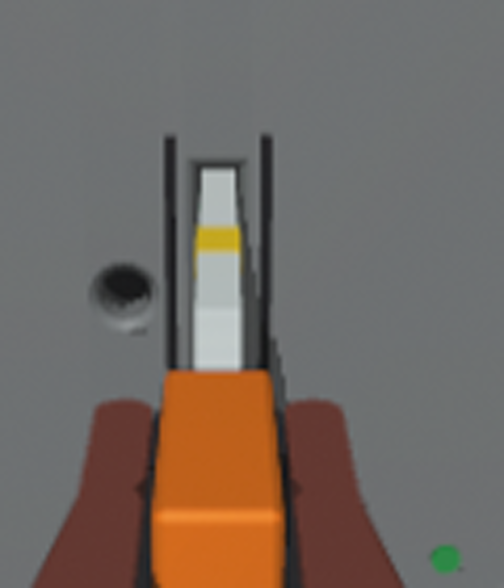

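The nose is 10 mm into the slot with no contact force and a visible gap all round. Continuing.

```bash
python3 -m jog '[[[0,0,0.02,0,0],[0,0,0.02,0,0],[0,0,0.02,0,0],[0,0,0.02,0,0],[0,0,0,0,0],[0,0,0,0,0]]]';python3 -c "
from h import *
st()"
```

```text
time: 19.4
eef_pos: [0.5059, 0.1972, 0.1615]
tool_rot: [[0.102, 0.995, -0.0], [0.995, -0.102, -0.0], [-0.0, -0.0, -1.0]]
ft_force: [0.2, -0.7, -1.5]
gripper_width: 0.157
t 19.4 p [0.5059 0.1972 0.1615] yhead -0.1019 tilt [-0.0003 -0.    ] q [ 0.06  0.41 -0.68  1.9   0.32  0.94 -0.87] F [ 0.25 -0.65 -1.49] w 13.8
```

```bash
python3 -m jog '[[[0,0,0.02,0,0],[0,0,0.02,0,0],[0,0,0.02,0,0],[0,0,0.018,0,0],[0,0,0,0,0],[0,0,0,0,0],[0,0,0,0,0]]]';python3 -c "
from h import *
st()
P=camera_params('wrist');np.save('w16.npy',P['pose']);im=capture('wrist')[:,:,::-1];st();cv2.imwrite('pics/w16.png',im);cv2.imwrite('pics/w16c.png',cv2.resize(im[150:290,230:350],None,fx=4.2,fy=4.2,interpolation=2))
im=capture('scene')[:,:,::-1];cv2.imwrite('pics/s16f.png',im);cv2.imwrite('pics/s16.png',cv2.resize(im[100:235,230:370],None,fx=4.4,fy=4.4,interpolation=2))
im=capture('top')[:,:,::-1];cv2.imwrite('pics/t16.png',im)"
```

```text
time: 20.1
eef_pos: [0.5061, 0.1973, 0.1423]
tool_rot: [[0.102, 0.995, 0.0], [0.995, -0.102, 0.0], [0.0, 0.0, -1.0]]
ft_force: [-0.4, 0.6, -0.1]
gripper_width: 0.159
t 20.1 p [0.5061 0.1973 0.1423] yhead -0.102 tilt [0.0003 0.0002] q [ 0.05  0.44 -0.67  1.91  0.34  0.91 -0.89] F [-0.41  0.62 -0.09] w 13.98
t 20.15 p [0.5061 0.1973 0.1424] yhead -0.102 tilt [0.0004 0.0001] q [ 0.05  0.44 -0.67  1.91  0.34  0.91 -0.89] F [-0.82  0.53 -1.49] w 13.9
```

View pics/w16c.png

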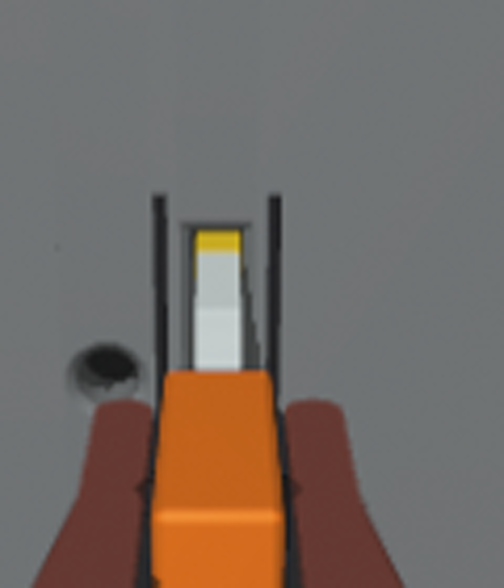

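View pics/s16.png

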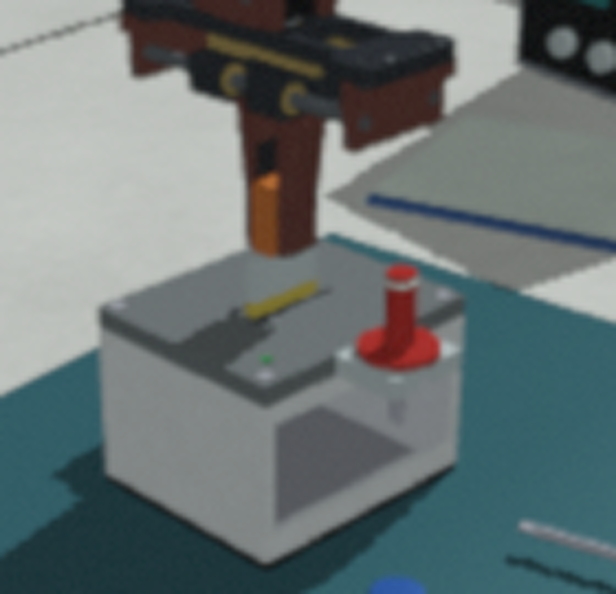

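View pics/t16.png

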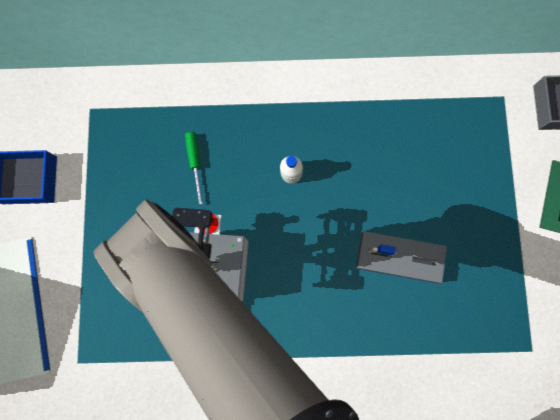

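The band is half in and half out at the mouth, the force readings are near zero, the pin is parked, and the bottle, screwdriver and blue carrier are where they started. One settle check, then hand in.

```bash
python3 -m jog '[[[0,0,0,0,0],[0,0,0,0,0],[0,0,0,0,0],[0,0,0,0,0],[0,0,0,0,0]]]'; python3 -c "
from h import *
st();job_done()"
```

```text
time: 20.75
eef_pos: [0.506, 0.1972, 0.1422]
tool_rot: [[0.102, 0.995, -0.0], [0.995, -0.102, -0.0], [-0.0, -0.0, -1.0]]
ft_force: [0.2, -0.0, -1.4]
gripper_width: 0.16
t 20.75 p [0.506  0.1972 0.1422] yhead -0.102 tilt [-0. -0.] q [ 0.05  0.44 -0.67  1.91  0.34  0.91 -0.89] F [ 0.16 -0.03 -1.41] w 14.04
the job is handed in; nothing more can be done
```

I parked the red blanking pin in the bracket notch. I then put the orange carrier nose first into the slot down to its yellow band, and handed in at 20.75 s while still holding it. No verdict came back.

**Last checks:**
- **Carrier:** it is upright and gripped at 14.0 mm with the grip force set to 35 N. The tool's heading of −0.102 rad is close to the slot's measured −0.10 rad. The band's centre works out at about z = 0.110 m, the mouth's height, and the pictures show it half in and half out.
- **Forces:** the wrist reads under 0.3 N sideways and −1.4 N vertically, about the carrier's weight, so nothing is pressing on the slot.
- **Pin:** it stands upright on its collar on the bracket, released. It was let go about 2 mm outward of the first notch estimate, inside the 12 mm allowance.
- **Bystanders:** by eye, the spare carrier, bottle and screwdriver are where they started. I did not measure their shift.

**Disagreement:** the wrist camera read about 1.6 mm to one side of the top camera and of the fingers' own centre. I lined the carrier up with the slot inside the same wrist picture, so that error cancelled.

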